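# Flip the colour meter's reference tile onto its calibration stage

## Robot

A 6-joint arm with a two-finger parallel gripper is mounted at the origin on the work surface. World frame = base frame: x ahead of the robot, y to its left, z up, the work surface at z = 0. Lengths are in m, angles in rad, forces in N, time in s.
With the tool pointing down it reaches from about 0.325 to 0.775 m from the base axis. Payload 5.5 kg.
Tool frame: the origin (TCP) lies at the very end of the fingers, on their centre line; the grasp point (between the pads) lies 19 mm behind it; z points along the fingers, y is the direction in which the jaws open and shut (so a half turn about z gives the same grasp; the last joint's range is limited). The gripper opens to 85 mm and grips with 20 to 120 N. Pads are 22 mm wide; open, the fingers measure 114 mm over their backs; the gripper's body (76 mm by 85 mm) begins 54 mm behind the grasp point. The pads swing forward as they close: fully open they stand 13 mm farther back than shut.
Start: joints at [-1.174, 0.091, 1.231, -0, 1.82, -0.057], TCP at [0.263, -0.539, 0.209] pointing down, gripper open.
Joint ranges: [-2.87, 2.87], [-0.86, 2.18], [0.17, 2.46], [-1.51, 4.65], [0.06, 2.69], [-2.65, 2.65]. Speed limits (rad/s): [2.57, 2.57, 3.01, 3.14, 3.14, 3.14].

## Interface

Orientations are given as a unit quaternion [w, x, y, z].
In Python, from plant import read_state, camera, get_calibration, order, finder gives the robot as it stands.
- The arm moves only by the tool move_arm, never from a script. Its argument "increments" is a list of rows, each a list of 3 entries, a list of its own where there are three numbers: the turn, a rotation vector about the tool's x, y, z in degrees, then the shift along the tool's x, y, z in mm, then the finger opening in mm, from 0 to 85.4. A call has 1 to 12 rows; each row is the pose to reach, as a shift and turn from the pose commanded when the call began, along the tool's axes at that moment; what a row does not reach only later rows make up. A row lasts 1/10 s, in which the tool goes at most 50 mm and 8.59 degrees, less where a joint would pass 70% of its speed; a pose out of reach is approached as far as the arm can. A call with a gripper value outside its range is refused whole. The fingers move at their own pace and stop on an object; "squeeze" is the grip in N (left out, the last holds). Time passes only in rows, so rows that repeat a pose let the fingers close. It gives the time, the measured TCP pose, the force and the opening at its end, in the units of the state.
- read_state(): the state, without advancing time (a new reading comes with each control period).
- camera(name): name is "side" or "top" or "wrist"; returns (picture, depth): 420x560x3 uint8, red, green, blue; 420x560 float32, m along the optical axis (not along the pixel's ray), 0 where there is no reading.
- get_calibration(name): a dict with "K" (3x3 intrinsics, pixels), "R" (3x3) and "t" (3): a world point X has camera coordinates R X + t; the wrist camera has in their place "hand_eye" (4x4, takes a point from camera to tool coordinates, whose origin is the TCP and whose axes are the flange's). Camera axes: x right, y down, z forward; pixel columns grow to the right and rows downward; lengths in m; the calibration is good to about 2 mm. The wrist camera is an equidistant fisheye: a pixel r from the principal point sees the ray r / f radians off the axis. A picture is of the moment at which its call begins: read the wrist's pose just before it. get_calibration takes no time and is no camera call.
- order.job_done(): hands the job in, once; it reports no verdict.
Trained networks look in the newest picture that a camera, given by its name, has taken for a name from the list of things; names that differ only in an ending like _2 or _b are one class to them, and where a whole thing is asked for, a point or a joint stands for the part that bears it (a point fixed in the world has none). Each returns a list of dicts, best first, with "confidence" (0 to 1); they miss things now and then, are a little off and sometimes report something else, mostly with a low value. They report only what shows in the picture. A call takes as long as a camera call. They do not tell look-alikes from the thing itself.
- finder.look_for(thing, camera): "bbox" ([centre column, centre row, width, height] in pixels, round what is visible of it).
The state is a dict: "time": time; "q": joint angles; "dq": joint speeds; "effort": joint torques, N m; "eef_pos": TCP position; "eef_rot": TCP orientation; "force": force on the tool from outside, world axes, zero at the start; "torque": the same for the moment, N m; "grip_width": opening from 0.0 (shut) to 1.0 (fully open).
Only numpy, scipy, OpenCV 4.12 (cv2) and the standard library are available. Lean on these libraries where they do the work, as an engineer would, in place of code of your own. Each camera call takes 0.05 s, during which the arm holds its last target. There are 200 camera calls.

## Task

The colour meter's square reference tile lies white face down on the bench. With the fingertips only, push it flat along the bench against the front edge of the meter's low stage, tip it up on that edge and over so that it lands white face up on the stage, then push it along the stage until it sits flush against the dark rail. Never pick the tile up, never turn it over anywhere but at the stage edge, and leave the other glassware and tools where they are.

Things in the scene. Friction and masses are not known exactly. Their poses are not given: they have to be found in the camera images.
- tile: Loose square tile, 80 x 80 x 12 mm, 130 to 240 g. White face with a 5 x 5 mm 45-degree bevel round it (face 70 mm square), so at the start a fingertip near the bench fits partly under its sides; back near black with an orange dot. Origin at solid centre, x, y parallel to the sides, z out of the dark back: up at the start, down at the end. Pushing in and up on one side tips it about the stage edge.
- stage: Colour meter, fixed. Its low stage is a blue-grey plate 130 mm long (local x 0 to 130), 160 mm wide (y -80 to 80), top 8 mm above the bench; its square front edge is the wall to push against. Origin at bench level, middle of that edge; x points over the stage to the meter, y along the edge, z up. At x 210 to 360 mm stands the meter's white body, 200 mm wide, 130 mm high.
- stage_edge (a point): Middle of the stage's upper front edge, 8 mm above the bench; axes as stage.
- rail_face (a point): Foot of the middle of the dark rail's face, on the stage top, 130 mm from the front edge; axes as stage. The rail closes the far end: 10 mm thick, 160 mm wide, its top 14 mm above the stage.
- tile_xp (a point): Middle of the tile's side at its +x (40 mm from its centre, half way through the thickness).
- tile_xm (a point): The same for the tile's -x side.
- tile_yp (a point): The same for the tile's +y side.
- tile_ym (a point): The same for the tile's -y side.
- jar: Bystander: amber glass jar, 44 mm across, 55 mm high, beside the stage on its +y side. Origin under its centre.
- beaker: Bystander: small clear beaker, 52 mm across, 62 mm high, beside the stage on its -y side. Origin under its centre.
- flask: Bystander: glass flask with a long neck, 72 mm across, 124 mm high. Origin under its centre.
- reagent: Bystander: white bottle with a blue cap, 56 mm across, 110 mm high. Origin under its centre.
- spatula: Bystander: spatula 170 mm long, lying on the bench. Origin under its middle.
- brush: Bystander: brush 150 mm long, lying on the bench. Origin under its middle.
- sieve: Bystander: steel sieve ring, 76 mm across, 22 mm high. Origin under its centre.
Things that resemble listed ones, but are neither listed nor needed, are in the scene too. What is meant by the tile is not pink or yellow, and is the larger of those in its own colour.

How it is judged:
On the way, in this order (a step that is already met when the one before it is completed fails the run):
1. the tile, still flat and dark side up, is pushed against the front edge of the stage (angle between tile's own z axis and vertical below 0.12 rad and height (world z) of tile below 0.01 m and x of tile in the frame of stage_edge above -0.062 m and contact force between tile and stage above 0.3 N), for 0.02 s.
2. the tile is tipped up on the stage edge (angle between tile's own z axis and vertical between 1 and 2.1 rad and x of tile in the frame of stage_edge between -0.075 and 0.07 m), for 0.04 s.
At the end, for the whole second after the job is handed in: The tile lies flat on the stage white face up (within 0.1 rad of level), one side within 6 mm of touching the rail and square to it within 0.12 rad, no more than 5 mm over the stage's sides, at rest (angle between tile's own z axis and vertical above 3.04 rad and z of tile in the frame of stage between 0.011 and 0.017 m and x of tile in the frame of rail_face between -0.046 and -0.036 m and y of tile in the frame of stage between -0.045 and 0.045 m and (angle between the x axis of tile and the x axis of stage, either way round below 0.12 rad or angle between the y axis of tile and the x axis of stage, either way round below 0.12 rad) and linear speed of tile below 0.02 m/s).
It fails at once if the tile is lifted clear: all four of its sides more than 35 mm above the bench (height (world z) of each of tile_xp, tile_xm, tile_yp, tile_ym above 0.035 m).
It fails at once if the tile is tipped up or turned over away from the stage edge (angle between tile's own z axis and vertical between 0.5 and 2.6 rad and not (x of tile in the frame of stage_edge between -0.075 and 0.07 m)).
It fails at once if a bystander is moved by more than 15 mm (distance of any of jar, beaker, flask, reagent, spatula, brush, sieve from where it was at the start of the episode above 0.015 m).
It also fails if it takes over 51 s, if anything falls off the work surface, if the arm or the gripper's body presses on something with over 40 N, if the wrist force passes 120 N, or if a joint passes its speed limit or range.

## Working session

There is one attempt and no reset: what is moved stays moved. The work goes in short steps, Python scripts to look and compute and a tool call to move; the robot and the scene stay as the last step left them, time stands still between calls to the robot, and variables do not carry over. Pictures are saved under pics/ and viewed, about 8 in all and at most 12, crops included, and the job is handed in when it is done.

Besides the shell and the picture viewer there is one more tool, called after ">>>" in YAML: its name, and indented under it one key for each argument. move_arm: Moves the arm, as the interface text tells. Its arguments: {"type":"object","properties":{"increments":{"type":"array"},"squeeze":{"type":"number"}},"required":["increments"]}

```bash
mkdir -p pics; ls; cat > h.py <<'E'
import numpy as np, cv2
from plant import read_state, camera, get_calibration, order, finder
def snap(n,f=None):
    im,d=camera(n)
    if f: cv2.imwrite('pics/'+f,im[:,:,::-1])
    return im,d
def world(n,d,u,v,z=None):
    c=get_calibration(n);K,R,t=map(np.array,(c['K'],c['R'],c['t']))
    r=np.linalg.inv(K)@np.array([u,v,1.])
    o=-R.T@t
    w=R.T@r
    if z is not None: return o+w*(z-o[2])/w[2]
    return o+w*d
def proj(n,X):
    c=get_calibration(n);p=np.array(c['K'])@(np.array(c['R'])@np.array(X)+np.array(c['t']));return p[:2]/p[2]
E
python3 - <<'E'
from h import *
im,d=snap('top','top1.png')
for t in ['tile','stage','jar','beaker','flask','reagent','spatula','brush','sieve']:
    for r in finder.look_for(t,'top')[:3]:
        b=r['bbox'];print(t,round(r['confidence'],2),np.round(b),np.round(world('top',0,b[0],b[1],0.01),3))
im,d=snap('side','side1.png')
s=read_state();print(s)
E
```

```text
pics
tile 0.8 [327. 212.  33.  30.] [ 0.571 -0.12   0.01 ]
tile 0.78 [349. 267.  27.  21.] [ 0.418 -0.185  0.01 ]
tile 0.72 [392. 244.  39.  39.] [ 0.486 -0.302  0.01 ]
stage 0.71 [206. 198. 143.  89.] [0.6   0.221 0.01 ]
jar 0.58 [261. 263.  14.  18.] [0.424 0.06  0.01 ]
beaker 0.7 [276. 159.  20.  23.] [0.716 0.028 0.01 ]
flask 0.81 [443. 217.  29.  29.] [ 0.566 -0.445  0.01 ]
flask 0.45 [234. 143.  52.  14.] [0.76  0.149 0.01 ]
reagent 0.93 [ 98. 255.  28.  22.] [0.432 0.512 0.01 ]
spatula 0.97 [365. 146.  64.  27.] [ 0.761 -0.224  0.01 ]
brush 0.69 [233. 144.  53.  14.] [0.756 0.15  0.01 ]
sieve 0.5 [126. 200.  21.  29.] [0.587 0.445 0.01 ]
sieve 0.23 [444. 216.  27.  27.] [ 0.567 -0.448  0.01 ]
sieve 0.19 [326. 210.  41.  38.] [ 0.577 -0.116  0.01 ]
{'time': 0.55, 'q': array([-1.17371830e+00,  9.10788588e-02,  1.23072286e+00, -1.31878104e-05,
        1.81980377e+00, -5.67015317e-02]), 'dq': array([-0.00080054, -0.00039427, -0.00205059,  0.00231338,  0.00062853,
        0.00064482]), 'effort': array([-7.80075079e-04, -4.58024490e+01, -4.17761278e+01, -1.29984123e-04,
        7.59282284e-04, -3.29941301e-07]), 'eef_pos': array([ 0.2630142 , -0.53928451,  0.20907496]), 'eef_rot': array([-5.23870436e-06,  9.74371111e-01,  2.24946523e-01, -7.38449594e-06]), 'force': array([-0.14708538, -0.37924265,  0.0534718 ]), 'torque': array([-0.01116366,  0.02811213, -0.01444547]), 'grip_width': 0.9988783794336912}
```

```bash
python3 -c "
import cv2
a=cv2.imread('pics/top1.png')[110:310,60:480];cv2.imwrite('pics/t1c.png',cv2.resize(a,(798,380),interpolation=cv2.INTER_CUBIC))"
```

```text
(no output)
```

View pics/t1c.png

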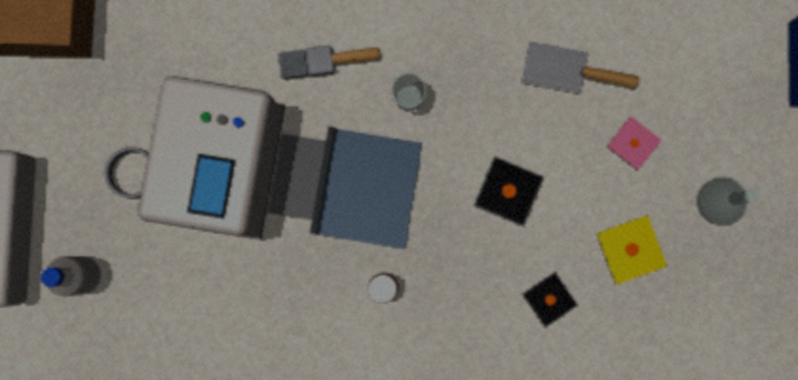

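View pics/side1.png

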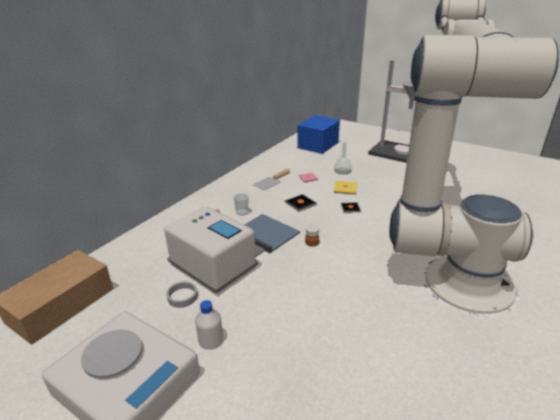

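The crop shows the tile (larger black one) at about top pixel (328,210), and the stage's front edge from (281,185) to (274,240), with stage x pointing left (world +y). The jar is at (261,263) and the beaker at (276,159). The side view agrees with this.

```bash
python3 - <<'E'
from h import *
im=cv2.imread('pics/top1.png');S=4
b=cv2.resize(im,None,fx=S,fy=S,interpolation=cv2.INTER_CUBIC)
def rect(mask,z,name):
    n,l,st,ce=cv2.connectedComponentsWithStats(mask.astype(np.uint8))
    k=1+np.argmax(st[1:,4]);c=max(cv2.findContours((l==k).astype(np.uint8),0,1)[0],key=cv2.contourArea)
    r=cv2.minAreaRect(c);p=(cv2.boxPoints(r)+.5)/S-.5
    w=np.array([world('top',0,*q,z)[:2] for q in p]);print(name,r[1],'\n',np.round(w,4),'centre',w.mean(0).round(4))
    e=np.diff(np.vstack([w,w[:1]]),axis=0);print('len',np.linalg.norm(e,axis=1).round(4),'ang',np.degrees(np.arctan2(e[:,1],e[:,0])).round(1))
Y,X=np.mgrid[0:b.shape[0],0:b.shape[1]]
sub=(X>300*S)&(X<355*S)&(Y>185*S)&(Y<240*S)
g=b.max(2)
dark=(g<75)|((b[:,:,2].astype(int)-b[:,:,0])>60)
rect(dark&sub,0.012,'tile')
sub=(X>225*S)&(X<290*S)&(Y>165*S)&(Y<250*S)
bl=((b[:,:,0].astype(int)-b[:,:,2])>15)&(g>70)
rect(bl&sub,0.008,'stage')
im2,d=camera('top')
for n in [(328,210),(255,208),(205,200),(392,244)]:print(n,world('top',d[n[1],n[0]],*n).round(3))
c=get_calibration('top');print('cam',(-np.array(c['R']).T@np.array(c['t'])).round(3))
print(get_calibration('wrist'))
E
```

```text
tile (114.76831817626953, 112.79528045654297) 
 [[ 0.5523 -0.0694]
 [ 0.6263 -0.0985]
 [ 0.597  -0.1733]
 [ 0.5233 -0.144 ]] centre [ 0.5747 -0.1213]
len [0.0795 0.0804 0.0794 0.08  ] ang [ -21.4 -111.4  158.3   68.7]
stage (181.3714599609375, 224.01780700683594) 
 [[0.504  0.1565]
 [0.6606 0.1367]
 [0.6431 0.0097]
 [0.4869 0.0309]] centre [0.5736 0.0835]
len [0.1579 0.1282 0.1577 0.1268] ang [ -7.2 -97.8 172.3  82.2]
(328, 210) [ 0.576 -0.123  0.011]
(255, 208) [0.576 0.082 0.006]
(205, 200) [0.594 0.223 0.009]
(392, 244) [ 0.486 -0.303  0.01 ]
cam [0.476 0.01  1.218]
{'K': array([[325.1922621 ,   0.        , 281.683971  ],
       [  0.        , 325.1922621 , 214.49815131],
       [  0.        ,   0.        ,   1.        ]]), 'hand_eye': array([[ 1.89216220e-04, -9.54389795e-01, -2.98563365e-01,
         7.61472658e-02],
       [ 9.99999732e-01, -3.05312297e-05,  7.31351830e-04,
        -3.32474308e-04],
       [-7.07110230e-04, -2.98563423e-01,  9.54389534e-01,
        -1.63380532e-01],
       [ 0.00000000e+00,  0.00000000e+00,  0.00000000e+00,
         1.00000000e+00]])}
```

```bash
cat >> h.py <<'E'
from scipy.spatial.transform import Rotation as Ro
O=np.array([.565,.0203,0]);A=np.radians(82.5)
S=np.array([[np.cos(A),-np.sin(A),0],[np.sin(A),np.cos(A),0],[0,0,1.]])  # stage axes as columns
def pose(s=None):
    s=s or read_state();w,x,y,z=s['eef_rot'];return np.array(s['eef_pos']),Ro.from_quat([x,y,z,w]).as_matrix()
def where(s=None):
    p,R=pose(s);q=S.T@(p-O);L=S.T@R
    return (q*1000).round(1),'alpha %.1f'%np.degrees(np.arctan2(L[0,2],-L[2,2])),'yaw err %.1f'%np.degrees(np.arctan2(L[1,0],np.hypot(L[0,0],L[2,0])))
def goal(x,y,z,a=0):
    """stage mm + forward tilt deg -> turn,shift from present pose"""
    p,R=pose();G=S@np.diag([1,-1,-1.])@Ro.from_euler('y',a,degrees=True).as_matrix()
    t=O+S@(np.array([x,y,z])/1000)
    return Ro.from_matrix(R.T@G).as_rotvec(degrees=True).round(1),(R.T@(t-p)*1000).round(1)
E
python3 -c "
from h import *
print(where());print(goal(-215,-26,80))"
```

```text
(array([-594.2,  226.4,  209.1]), 'alpha 0.0', 'yaw err -56.5')
(array([ -0. ,   0. , -56.5]), array([ 419.8, -176.9,  129.1]))
```

>>> move_arm:
  increments:
    - [[0, 0, -8], [42, -18, 5], 40]
    - [[0, 0, -16], [84, -36, 10], 40]
    - [[0, 0, -24], [126, -53, 20], 40]
    - [[0, 0, -32], [168, -71, 30], 40]
    - [[0, 0, -40], [210, -89, 40], 40]
    - [[0, 0, -48], [252, -106, 50], 40]
    - [[0, 0, -56.5], [294, -124, 65], 40]
    - [[0, 0, -56.5], [336, -142, 80], 40]
    - [[0, 0, -56.5], [378, -160, 100], 40]
    - [[0, 0, -56.5], [420, -177, 129], 40]
    - [[0, 0, -56.5], [420, -177, 129], 40]

```text
time: 1.7
eef_pos: [0.5634, -0.191, 0.0753]
eef_rot: [-0.003, 0.75, 0.661, -0.001]
force: [-0.7, -0.7, 0.2]
grip_width: 0.468
```

```bash
python3 -c "
from h import *
s=read_state();print(where(s),s['grip_width'],s['force'],s['q'].round(2))
snap('wrist','w1.png')"
```

```text
(array([-209.8,  -26. ,   75.3]), 'alpha 0.2', 'yaw err 0.3') 0.4684439427912985 [-0.65187659 -0.68834646  0.21704266] [-0.39  0.1   1.46  0.    1.59 -0.26]
```

View pics/w1.png

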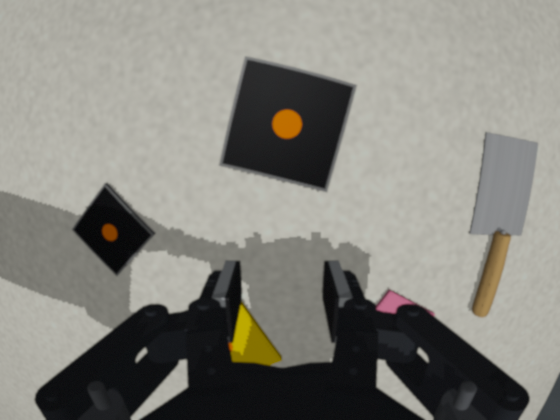

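>>> move_arm:
  increments:
    - [[0, 0, 0], [0, 0, 30], 40]
    - [[0, 0, 0], [0, 0, 55], 40]
    - [[0, 0, 0], [0, 0, 70], 40]
    - [[0, 0, 0], [0, 0, 74], 40]
    - [[0, 0, 0], [0, 0, 74], 40]

```text
time: 2.25
eef_pos: [0.5627, -0.1967, 0.0064]
eef_rot: [0.0, 0.752, 0.659, -0.0]
force: [0.1, -0.8, -0.2]
grip_width: 0.468
```

```bash
python3 -c "
from h import *
s=read_state();print(where(s),s['grip_width'],s['force'])"
```

```text
(array([-215.4,  -26.1,    6.4]), 'alpha -0.0', 'yaw err -0.0') 0.46840783977352085 [ 0.05965984 -0.76182207 -0.15137914]
```

Probe for the bench in small steps.

>>> move_arm:
  increments:
    - [[0, 0, 0], [0, 0, 2], 40]
    - [[0, 0, 0], [0, 0, 4], 40]
    - [[0, 0, 0], [0, 0, 4], 40]

```text
time: 2.55
eef_pos: [0.5633, -0.1963, 0.0028]
eef_rot: [0.001, 0.752, 0.659, 0.0]
force: [-0.1, -0.8, -1.0]
grip_width: 0.468
```

>>> move_arm:
  increments:
    - [[0, 0, 0], [0, 0, 1], 40]
    - [[0, 0, 0], [0, 0, 2], 40]
    - [[0, 0, 0], [0, 0, 2], 40]

```text
time: 2.85
eef_pos: [0.5629, -0.196, -0.0]
eef_rot: [-0.0, 0.752, 0.659, -0.0]
force: [0.3, -0.0, 0.2]
grip_width: 0.472
```

>>> move_arm:
  increments:
    - [[0, 0, 0], [0, 0, 1], 40]
    - [[0, 0, 0], [0, 0, 2], 40]
    - [[0, 0, 0], [0, 0, 2], 40]

```text
time: 3.15
eef_pos: [0.5628, -0.196, -0.0022]
eef_rot: [-0.0, 0.752, 0.659, -0.0]
force: [-0.0, 0.0, -0.1]
grip_width: 0.466
```

>>> move_arm:
  increments:
    - [[0, 0, 0], [0, 0, 1], 40]
    - [[0, 0, 0], [0, 0, 2], 40]
    - [[0, 0, 0], [0, 0, 2], 40]

```text
time: 3.45
eef_pos: [0.5628, -0.196, -0.0042]
eef_rot: [-0.0, 0.752, 0.659, -0.0]
force: [0.5, 0.7, -0.7]
grip_width: 0.471
```

>>> move_arm:
  increments:
    - [[0, 0, 0], [0, 0, 1], 40]
    - [[0, 0, 0], [0, 0, 1.5], 40]
    - [[0, 0, 0], [0, 0, 1.5], 40]

```text
time: 3.75
eef_pos: [0.5629, -0.196, -0.0056]
eef_rot: [-0.0, 0.752, 0.659, -0.0]
force: [-0.1, -0.6, -0.0]
grip_width: 0.471
```

>>> move_arm:
  increments:
    - [[0, 0, 0], [0, 0, 0.7], 40]
    - [[0, 0, 0], [0, 0, 0.7], 40]

```text
time: 3.95
eef_pos: [0.5629, -0.1961, -0.0062]
eef_rot: [-0.0, 0.752, 0.659, -0.0]
force: [-0.4, -0.1, -0.3]
grip_width: 0.471
```

>>> move_arm:
  increments:
    - [[0, 0, 0], [0, 0, 0.7], 40]
    - [[0, 0, 0], [0, 0, 0.7], 40]

```text
time: 4.15
eef_pos: [0.5629, -0.1961, -0.0069]
eef_rot: [-0.0, 0.752, 0.659, -0.0]
force: [0.5, 0.5, -0.1]
grip_width: 0.467
```

>>> move_arm:
  increments:
    - [[0, 0, 0], [0, 0, 1], 40]
    - [[0, 0, 0], [0, 0, 1], 40]

```text
time: 4.35
eef_pos: [0.5628, -0.1961, -0.008]
eef_rot: [-0.0, 0.752, 0.659, -0.0]
force: [1.1, 0.2, 0.3]
grip_width: 0.467
```

>>> move_arm:
  increments:
    - [[0, 0, 0], [0, 0, 1], 40]
    - [[0, 0, 0], [0, 0, 1], 40]

```text
time: 4.55
eef_pos: [0.5628, -0.196, -0.009]
eef_rot: [-0.0, 0.752, 0.659, -0.0]
force: [-0.3, 0.2, 1.2]
grip_width: 0.47
```

>>> move_arm:
  increments:
    - [[0, 0, 0], [0, 0, 0.7], 40]
    - [[0, 0, 0], [0, 0, 0.7], 40]

```text
time: 4.75
eef_pos: [0.5629, -0.1961, -0.0096]
eef_rot: [-0.0, 0.752, 0.659, -0.0]
force: [-0.1, 0.2, 0.1]
grip_width: 0.463
```

>>> move_arm:
  increments:
    - [[0, 0, 0], [0, 0, 0.8], 40]
    - [[0, 0, 0], [0, 0, 0.8], 40]

```text
time: 4.95
eef_pos: [0.5629, -0.196, -0.0105]
eef_rot: [-0.0, 0.752, 0.659, -0.0]
force: [0.3, 0.2, -0.1]
grip_width: 0.47
```

>>> move_arm:
  increments:
    - [[0, 0, 0], [0, 0, 0.8], 40]
    - [[0, 0, 0], [0, 0, 0.8], 40]

```text
time: 5.15
eef_pos: [0.5629, -0.1961, -0.0113]
eef_rot: [-0.0, 0.752, 0.659, -0.0]
force: [-0.8, 0.7, -0.5]
grip_width: 0.468
```

>>> move_arm:
  increments:
    - [[0, 0, 0], [0, 0, 0.8], 40]
    - [[0, 0, 0], [0, 0, 0.8], 40]

```text
time: 5.35
eef_pos: [0.5629, -0.196, -0.0121]
eef_rot: [-0.0, 0.752, 0.659, -0.0]
force: [0.2, 1.1, -0.4]
grip_width: 0.468
```

>>> move_arm:
  increments:
    - [[0, 0, 0], [0, 0, 0.8], 40]
    - [[0, 0, 0], [0, 0, 0.8], 40]

```text
time: 5.55
eef_pos: [0.5628, -0.196, -0.0129]
eef_rot: [-0.0, 0.752, 0.659, -0.0]
force: [1.4, 0.5, 0.0]
grip_width: 0.465
```

```bash
python3 -c "
from h import *
im,d=snap('wrist','w2.png')
c=np.hstack([im[180:380,150:410],np.zeros((200,10,3),np.uint8)])
cv2.imwrite('pics/w2c.png',cv2.resize(c[:,:,::-1],None,fx=2.5,fy=2.5))
print(d[190:330:10,[200,220,230,240,280,330,345]].round(3))
for i in range(4):
  s=read_state();print(s['force'],s['time'])
"
```

```text
[[0.155 0.143 0.143 0.142 0.142 0.143 0.142]
 [0.157 0.157 0.158 0.156 0.144 0.144 0.144]
 [0.159 0.158 0.158 0.159 0.158 0.147 0.144]
 [0.16  0.16  0.161 0.16  0.159 0.16  0.146]
 [0.161 0.161 0.161 0.162 0.161 0.163 0.16 ]
 [0.164 0.163 0.164 0.163 0.163 0.163 0.163]
 [0.166 0.165 0.165 0.164 0.166 0.165 0.165]
 [0.167 0.168 0.15  0.167 0.166 0.149 0.167]
 [0.167 0.15  0.141 0.153 0.167 0.141 0.149]
 [0.17  0.131 0.132 0.152 0.171 0.132 0.131]
 [0.173 0.125 0.124 0.153 0.172 0.133 0.124]
 [0.112 0.118 0.122 0.153 0.174 0.132 0.119]
 [0.108 0.108 0.122 0.176 0.175 0.129 0.109]
 [0.103 0.103 0.121 0.179 0.178 0.13  0.103]]
[-0.19485619  0.61246355  0.25302031] 5.6
[-0.19485619  0.61246355  0.25302031] 5.6
[-0.19485619  0.61246355  0.25302031] 5.6
[-0.19485619  0.61246355  0.25302031] 5.6
```

View pics/w2c.png

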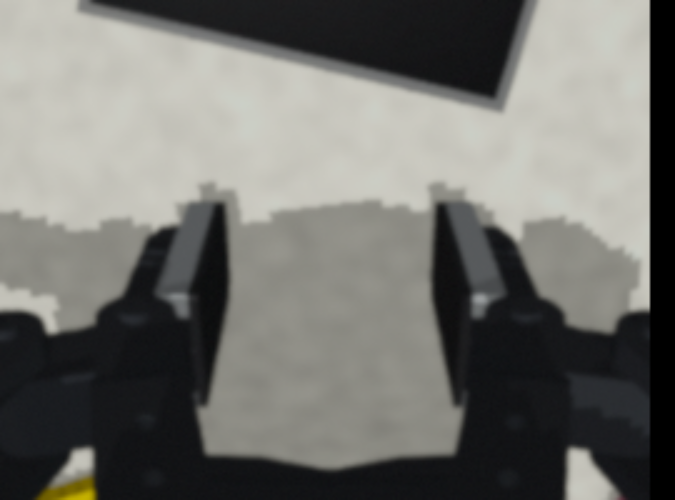

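```bash
python3 - <<'E'
from h import *
im,d=camera('wrist');c=get_calibration('wrist');K=c['K'];H=np.array(c['hand_eye'])
p,R=pose()
def pt(u,v,D):
    x,y=u-K[0,2],v-K[1,2];r=np.hypot(x,y);th=r/K[0,0]
    ray=np.array([np.tan(th)*x/r,np.tan(th)*y/r,1]);return (H@np.append(ray*D,1))[:3]
for v in range(254,300,4):
    for u in (228,233,237):
        q=pt(u,v,d[v,u]);print(v,u,(q*1000).round(0),'world z',round((p+R@q)[2]*1000,1),end=' | ')
    print()
q=pt(280,270,d[270,280]);print('bench',(p+R@q).round(4))
E
```

```text
254 228 [  8. -28. -12.] world z -0.9 | 254 233 [  8. -25. -12.] world z -0.6 | 254 237 [  8. -23. -12.] world z -0.6 | 
258 228 [  5. -28. -12.] world z -1.2 | 258 233 [  5. -26. -10.] world z -2.4 | 258 237 [  5. -23. -12.] world z -0.7 | 
262 228 [ 11. -25. -29.] world z 16.0 | 262 233 [ 11. -23. -29.] world z 16.0 | 262 237 [ 11. -21. -29.] world z 16.0 | 
266 228 [ 11. -24. -33.] world z 20.2 | 266 233 [ 11. -22. -33.] world z 19.9 | 266 237 [ 11. -20. -32.] world z 19.5 | 
270 228 [ 11. -24. -36.] world z 23.0 | 270 233 [ 11. -22. -36.] world z 22.9 | 270 237 [ 10. -20. -35.] world z 21.8 | 
274 228 [ 11. -23. -41.] world z 27.8 | 274 233 [ 11. -21. -41.] world z 28.2 | 274 237 [  9. -20. -36.] world z 22.8 | 
278 228 [ 11. -23. -43.] world z 30.7 | 278 233 [ 12. -20. -45.] world z 32.1 | 278 237 [  7. -20. -35.] world z 22.7 | 
282 228 [ 12. -22. -49.] world z 35.8 | 282 233 [ 11. -20. -47.] world z 34.1 | 282 237 [  5. -20. -36.] world z 23.6 | 
286 228 [ 11. -22. -51.] world z 38.2 | 286 233 [  9. -20. -47.] world z 33.9 | 286 237 [  4. -20. -38.] world z 24.9 | 
290 228 [ 11. -21. -54.] world z 40.8 | 290 233 [  7. -20. -47.] world z 34.7 | 290 237 [  1. -20. -37.] world z 24.0 | 
294 228 [ 11. -21. -58.] world z 44.8 | 294 233 [  7. -20. -50.] world z 37.1 | 294 237 [ -1. -20. -37.] world z 24.5 | 
298 228 [ 11. -20. -59.] world z 46.4 | 298 233 [  5. -20. -50.] world z 37.5 | 298 237 [ -2. -20. -38.] world z 25.6 | 
bench [ 5.617e-01 -1.970e-01 -4.000e-04]
```

>>> move_arm:
  increments:
    - [[0, 0, 0], [0, 0, 1], 40]
    - [[0, 0, 0], [0, 0, 2], 40]
    - [[0, 0, 0], [0, 0, 2], 40]

```text
time: 5.95
eef_pos: [0.5628, -0.196, -0.015]
eef_rot: [-0.0, 0.752, 0.659, -0.0]
force: [-0.6, -0.3, -0.3]
grip_width: 0.463
```

>>> move_arm:
  increments:
    - [[0, 0, 0], [0, 0, 1], 40]
    - [[0, 0, 0], [0, 0, 2], 40]
    - [[0, 0, 0], [0, 0, 2], 40]

```text
time: 6.25
eef_pos: [0.5628, -0.196, -0.017]
eef_rot: [-0.0, 0.752, 0.659, -0.0]
force: [-0.1, -0.4, 0.7]
grip_width: 0.467
```

>>> move_arm:
  increments:
    - [[0, 0, 0], [0, 0, 1], 40]
    - [[0, 0, 0], [0, 0, 2], 40]
    - [[0, 0, 0], [0, 0, 2], 40]

```text
time: 6.55
eef_pos: [0.5628, -0.196, -0.0189]
eef_rot: [-0.0, 0.752, 0.659, -0.0]
force: [0.2, -0.7, 0.4]
grip_width: 0.468
```

>>> move_arm:
  increments:
    - [[0, 0, 0], [0, 0, 2], 40]
    - [[0, 0, 0], [0, 0, 4], 40]
    - [[0, 0, 0], [0, 0, 4], 40]

```text
time: 6.85
eef_pos: [0.5627, -0.196, -0.0232]
eef_rot: [-0.0, 0.752, 0.659, -0.0]
force: [0.9, 0.3, 0.0]
grip_width: 0.471
```

>>> move_arm:
  increments:
    - [[0, 0, 0], [0, 0, 1], 40]
    - [[0, 0, 0], [0, 0, 1], 40]

```text
time: 7.05
eef_pos: [0.563, -0.1961, -0.0236]
eef_rot: [0.0, 0.752, 0.659, 0.0]
force: [-0.8, 0.0, 0.3]
grip_width: 0.474
```

>>> move_arm:
  increments:
    - [[0, 0, 0], [0, 0, 1], 40]
    - [[0, 0, 0], [0, 0, 1], 40]

```text
time: 7.25
eef_pos: [0.5631, -0.1961, -0.0236]
eef_rot: [0.0, 0.752, 0.659, 0.0]
force: [-2.6, 1.6, 6.0]
grip_width: 0.467
```

```bash
python3 - <<'E'
from h import *
im,d=camera('wrist');c=get_calibration('wrist');K=c['K'];H=np.array(c['hand_eye'])
p,R=pose()
def pt(u,v,D):
    x,y=u-K[0,2],v-K[1,2];r=np.hypot(x,y);th=r/K[0,0]
    ray=np.array([np.tan(th)*x/r,np.tan(th)*y/r,1]);return (H@np.append(ray*D,1))[:3]
for v in range(246,270,2):
    q=pt(231,v,d[v,231]);print(v,(q*1000).round(0),'world z',round((p+R@q)[2]*1000,1))
print(read_state()['force'])
E
```

```text
246 [ 16. -24. -21.] world z -2.8
248 [ 15. -24. -22.] world z -1.7
250 [ 15. -24. -22.] world z -1.2
252 [ 13. -25. -21.] world z -2.7
254 [ 13. -24. -23.] world z -1.0
256 [ 11. -25. -22.] world z -1.9
258 [ 10. -25. -22.] world z -1.9
260 [ 12. -24. -28.] world z 3.9
262 [ 11. -24. -28.] world z 4.2
264 [ 12. -23. -31.] world z 7.8
266 [ 11. -23. -33.] world z 9.4
268 [ 12. -23. -36.] world z 12.0
[-2.95349982  1.53859515  4.71948279]
```

>>> move_arm:
  increments:
    - [[0, 0, 0], [0, 0, -4], 40]
    - [[0, 0, 0], [0, 0, -8], 40]
    - [[0, 0, 0], [10, 0, -8], 40]
    - [[0, 0, 0], [20, 0, -8], 40]
    - [[0, 0, 0], [30, 0, -8], 40]
    - [[0, 0, 0], [40, 0, -8], 40]
    - [[0, 0, 0], [50, 0, -8], 40]
    - [[0, 0, 0], [60, 0, -8], 40]
    - [[0, 0, 0], [70, 0, -8], 40]
    - [[0, 0, 0], [80, 0, -8], 40]
    - [[0, 0, 0], [90, 0, -8], 40]
    - [[0, 0, 0], [100, 0, -8], 40]

```text
time: 8.5
eef_pos: [0.576, -0.0961, -0.0168]
eef_rot: [-0.0, 0.752, 0.659, -0.0]
force: [-0.3, -0.4, 0.0]
grip_width: 0.471
```

```bash
python3 -c "
from h import *
s=read_state();print(where(s),s['grip_width'],s['force'])
snap('wrist','w3.png')"
```

```text
(array([-113.9,  -26.1,  -16.8]), 'alpha 0.0', 'yaw err 0.0') 0.47106191855291507 [-0.3044418  -0.41214847  0.00187656]
```

View pics/w3.png

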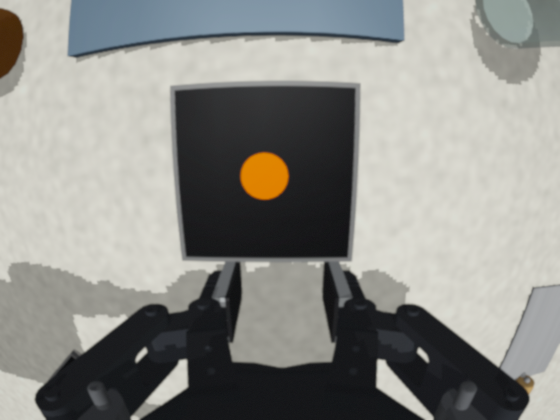

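The tile is now square to the fingers, with its dot at (265,176). It is about 25 mm short of the stage edge, which runs along row ~45.

>>> move_arm:
  increments:
    - [[0, 0, 0], [8, 0, 0], 40]
    - [[0, 0, 0], [14, 0, 0], 40]
    - [[0, 0, 0], [18, 0, 0], 40]
    - [[0, 0, 0], [21, 0, 0], 40]
    - [[0, 0, 0], [22, 0, 0], 40]

```text
time: 9.05
eef_pos: [0.5788, -0.0749, -0.0168]
eef_rot: [-0.0, 0.752, 0.659, -0.0]
force: [0.2, -1.6, 0.1]
grip_width: 0.468
```

>>> move_arm:
  increments:
    - [[0, 0, 0], [1, 0, 0], 40]
    - [[0, 0, 0], [2, 0, 0], 40]
    - [[0, 0, 0], [2, 0, 0], 40]

```text
time: 9.35
eef_pos: [0.5789, -0.0737, -0.0167]
eef_rot: [0.0, 0.752, 0.659, -0.0]
force: [-0.4, -1.8, 0.3]
grip_width: 0.466
```

>>> move_arm:
  increments:
    - [[0, 0, 0], [1, 0, 0], 40]
    - [[0, 0, 0], [2, 0, 0], 40]
    - [[0, 0, 0], [2, 0, 0], 40]

```text
time: 9.65
eef_pos: [0.5788, -0.0735, -0.0168]
eef_rot: [0.001, 0.752, 0.659, -0.002]
force: [-2.1, -8.6, 1.1]
grip_width: 0.467
```

```bash
python3 -c "
from h import *
s=read_state();print(where(s),s['grip_width'],s['force'])"
```

```text
(array([-91.2, -25.9, -16.8]), 'alpha -0.2', 'yaw err -0.1') 0.46651827771411314 [-2.09245578 -8.58493686  1.09319018]
```

>>> move_arm:
  increments:
    - [[0, 0, 0], [-20, 0, 0], 40]
    - [[0, 0, 0], [-50, -4, -30], 40]
    - [[0, 8, 0], [-60, -8, -60], 40]
    - [[0, 16, 0], [-60, -8, -60], 40]
    - [[0, 24, 0], [-60, -8, -60], 40]
    - [[0, 32, 0], [-60, -8, -60], 40]
    - [[0, 40, 0], [-60, -8, -60], 40]
    - [[0, 48, 0], [-60, -8, -60], 40]
    - [[0, 55, 0], [-60, -8, -60], 40]
    - [[0, 55, 0], [-60, -8, -60], 40]

```text
time: 10.65
eef_pos: [0.5619, -0.1305, 0.0388]
eef_rot: [-0.308, 0.668, 0.581, 0.348]
force: [-1.5, 0.2, -0.8]
grip_width: 0.47
```

```bash
cat >> h.py <<'E'
PIV=np.array([0,8.])
def tcp(theta,a,d,b,vert=None,tipz=-23.5):
    """TCP (x,z) stage mm so the finger front face (d above its corner) meets the tile vertex, pressed in by b along n"""
    t,al=np.radians(theta),np.radians(a)
    v=vert or ((-80,-3) if a+theta<=45 else (-75,-8))
    V=PIV+[v[0]*np.cos(t)+v[1]*np.sin(t),-v[0]*np.sin(t)+v[1]*np.cos(t)]
    xt=np.array([np.cos(al),np.sin(al)]);zt=np.array([np.sin(al),-np.cos(al)])
    return V-11*xt-(tipz-d)*zt+b*xt
E
python3 -c "
from h import *
s=read_state();print(where(s),s['force'],s['q'].round(2))
print(goal(-100,-18,-10,6), goal(-100,-18,-20,6))
im,d=snap('side');cv2.imwrite('pics/s2.png',cv2.resize(im[130:280,200:420,::-1],None,fx=3.5,fy=3.5))
for t,a,d,b in [(0,6,2.2,0),(0,6,2.2,2),(4,10,2.5,3),(8,20,3.5,3),(12,30,5,3),(16,40,6.5,3),(20,45,8,3),(28,45,8,3),(36,45,8,3),(44,45,8,3),(52,45,6,3),(60,45,4,3),(70,45,2,3),(80,45,2,3)]: print(t,a,tcp(t,a,d,b).round(1))
"
```

```text
(array([-149.9,  -16.6,   38.8]), 'alpha 55.3', 'yaw err -0.5') [-1.50618783  0.18881522 -0.78647437] [-0.73  0.46  1.39  0.79  1.87 -0.59]
(array([ -0.3, -49.3,  -0.4]), array([-11.7,   1.6,  68.8])) (array([ -0.3, -49.3,  -0.4]), array([-20. ,   1.7,  74.5]))
0 6 [-88.3 -21.7]
0 6 [-86.3 -21.5]
4 10 [-83.4 -16.4]
8 20 [-77.9 -11.9]
12 30 [-71.6  -7. ]
16 40 [-61.1  -7.1]
20 45 [-56.6  -1.8]
28 45 [-53.4   8.2]
36 45 [-48.8  17.7]
44 45 [-42.9  26.4]
52 45 [-37.3  35.7]
60 45 [-30.6  43.8]
70 45 [-20.8  52.1]
80 45 [-8.5 56.8]
```

View pics/s2.png

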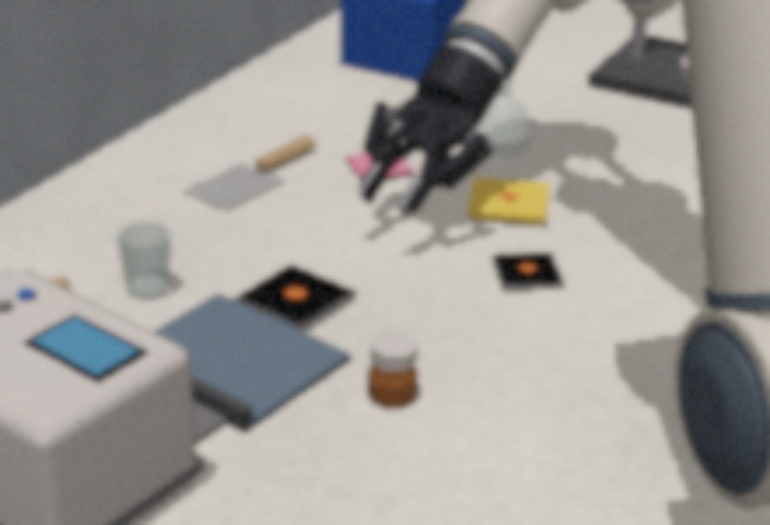

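>>> move_arm:
  increments:
    - [[0, -8, 0], [-3, 1, 15], 40]
    - [[0, -16, 0], [-6, 1, 30], 40]
    - [[0, -24, 0], [-8, 2, 40], 40]
    - [[0, -32, 0], [-10, 2, 50], 40]
    - [[0, -40, 0], [-12, 2, 60], 40]
    - [[0, -49, 0], [-13, 2, 66], 40]
    - [[0, -49, 0], [-13, 2, 67], 40]
    - [[0, -49, 0], [-13, 2, 67], 40]

```text
time: 11.5
eef_pos: [0.573, -0.0806, -0.0032]
eef_rot: [-0.033, 0.749, 0.66, 0.041]
force: [-0.2, -1.4, -0.1]
grip_width: 0.466
```

```bash
python3 -c "
from h import *
s=read_state();print(where(s),s['force'])
print(goal(-95,-18,-21.5,6));print(goal(-88.3,-18,-21.7,6))"
```

```text
(array([-99. , -21.1,  -3.2]), 'alpha 6.0', 'yaw err 0.3') [-0.19887816 -1.39806046 -0.10814641]
(array([0.2, 0. , 0.3]), array([ 2.1, -3.2, 18.6]))
(array([0.2, 0. , 0.3]), array([ 8.7, -3.2, 19.5]))
```

>>> move_arm:
  increments:
    - [[0, 0, 0], [-4, -3, 0], 40]
    - [[0, 0, 0], [-4, -3, 5], 40]
    - [[0, 0, 0], [-4, -3, 8], 40]
    - [[0, 0, 0], [-4, -3, 8], 40]
    - [[0, 0, 0], [-4, -3, 8], 40]

```text
time: 12.0
eef_pos: [0.5681, -0.0862, -0.0148]
eef_rot: [-0.035, 0.751, 0.658, 0.039]
force: [0.3, -0.4, 0.5]
grip_width: 0.473
```

```bash
python3 -c "
from h import *
s=read_state();print(where(s),s['force'])
print(goal(-95,-18,-21.5,6));print(goal(-88.3,-18,-21.7,6))"
```

```text
(array([-105.2,  -17. ,  -14.8]), 'alpha 6.0', 'yaw err -0.1') [ 0.32033793 -0.42872965  0.47689146]
(array([-0. , -0. , -0.1]), array([9.4, 1. , 7.8]))
(array([-0. , -0. , -0.1]), array([16.1,  1. ,  8.7]))
```

>>> move_arm:
  increments:
    - [[0, 0, 0], [4, 1, 4], 40]
    - [[0, 0, 0], [9, 1, 7.5], 40]
    - [[0, 0, 0], [13, 1, 8], 40]
    - [[0, 0, 0], [16, 1, 8.5], 40]
    - [[0, 0, 0], [18, 1, 8.5], 40]
    - [[0, 0, 0], [18.5, 1, 8.5], 40]
    - [[0, 0, 0], [18.5, 1, 8.5], 40]

```text
time: 12.7
eef_pos: [0.5712, -0.0695, -0.021]
eef_rot: [-0.033, 0.751, 0.658, 0.037]
force: [-2.5, -10.6, -1.2]
grip_width: 0.469
```

```bash
python3 -c "
from h import *
s=read_state();print(where(s),s['force'])"
```

```text
(array([-88.2, -17.8, -21. ]), 'alpha 5.7', 'yaw err -0.1') [ -2.53808369 -10.60385112  -1.16243701]
```

```bash
cat >> h.py <<'E'
def rows(p0,a0,lst):
    al=np.radians(a0);xt=np.array([np.cos(al),np.sin(al)]);zt=np.array([np.sin(al),-np.cos(al)])
    for l in lst:
        q=tcp(*l)-p0;print(l[:2],'turn %.1f'%(l[1]-a0),'shift [%.1f, 0, %.1f]'%(q@xt,q@zt), (q+p0).round(1))
E
python3 -c "
from h import *
rows(np.array([-85.9,-21.3]),6,[(1.5,7,2.2,2.5),(3,9,2.3,2.7),(4.5,12,2.5,3),(6,15,2.8,3),(8,19,3.2,3),(10,24,3.8,3),(12,29,4.5,3),(14,35,5.5,3),(14,31,5.5,3)])"
```

```text
(1.5, 7) turn 1.0 shift [0.7, 0, -1.8] [-85.4 -19.4]
(3, 9) turn 3.0 shift [2.1, 0, -3.5] [-84.2 -17.6]
(4.5, 12) turn 6.0 shift [4.0, 0, -5.1] [-82.4 -15.8]
(6, 15) turn 9.0 shift [5.8, 0, -6.6] [-80.8 -14.1]
(8, 19) turn 13.0 shift [8.4, 0, -8.8] [-78.5 -11.7]
(10, 24) turn 18.0 shift [11.6, 0, -10.9] [-75.5  -9.3]
(12, 29) turn 23.0 shift [15.1, 0, -13.1] [-72.3  -6.7]
(14, 35) turn 29.0 shift [22.3, 0, -9.1] [-64.6 -10. ]
(14, 31) turn 25.0 shift [17.3, 0, -15.0] [-70.3  -4.5]
```

>>> move_arm:
  increments:
    - [[0, 1, 0], [0.7, 0, -1.8], 40]
    - [[0, 3, 0], [2.1, 0, -3.5], 40]
    - [[0, 6, 0], [4, 0, -5.1], 40]
    - [[0, 9, 0], [5.8, 0, -6.6], 40]
    - [[0, 13, 0], [8.4, 0, -8.8], 40]
    - [[0, 13, 0], [8.4, 0, -8.8], 40]

```text
time: 13.3
eef_pos: [0.5724, -0.0624, -0.0115]
eef_rot: [-0.108, 0.743, 0.649, 0.123]
force: [-2.5, -8.6, 1.2]
grip_width: 0.469
```

```bash
python3 -c "
from h import *
s=read_state();print(where(s),s['force'])
im,d=snap('wrist')
cv2.imwrite('pics/w4.png',im[:,:,::-1])"
```

```text
(array([-81. , -18.1, -11.5]), 'alpha 18.9', 'yaw err -0.2') [-2.53573852 -8.56558861  1.16290787]
```

View pics/w4.png

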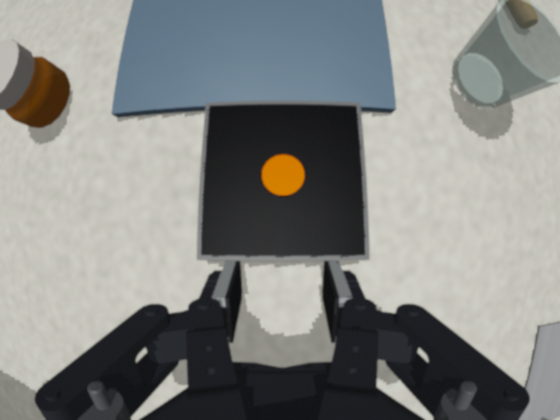

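```bash
cat >> h.py <<'E'
def wpt(u,v,D,p,R):
    c=get_calibration('wrist');K=c['K'];H=np.array(c['hand_eye'])
    x,y=u-K[0,2],v-K[1,2];r=np.hypot(x,y)+1e-9;th=r/K[0,0]
    q=(H@np.append(np.array([np.tan(th)*x/r,np.tan(th)*y/r,1])*D,1))[:3];return (S.T@(p+R@q-O)*1000).round(0)
def probe(u,vs):
    p,R=pose();im,d=camera('wrist')
    for v in vs: print(v,im[v,u],wpt(u,v,d[v,u],p,R))
    return im
E
python3 -c "
from h import *
probe(300,range(90,290,14))"
```

```text
90 [116 135 152] [  8. -28.   7.]
104 [74 75 75] [ -2. -28.  10.]
118 [26 24 27] [-10. -27.  11.]
132 [27 26 29] [-17. -27.  12.]
146 [28 29 30] [-25. -27.  15.]
160 [52 39 34] [-32. -27.  15.]
174 [211 125   0] [-39. -27.  16.]
188 [93 55 35] [-46. -27.  17.]
202 [42 41 42] [-52. -27.  18.]
216 [45 46 47] [-59. -26.  19.]
230 [46 45 47] [-65. -26.  20.]
244 [48 48 50] [-72. -26.  20.]
258 [139 140 140] [-78. -26.  21.]
272 [204 203 195] [-88. -28.  -2.]
286 [204 202 193] [-95. -28.  -1.]
```

```bash
python3 -c "
from h import *
E=(-80,-3);G=(-75,-8)
rows(np.array([-78.5,-11.7]),19,[(10,23,3.8,3,E),(12,27,4.5,3,E),(14,30,5.5,3,E),(16,33,6.5,3,E),(18,36,7.5,3,E),(20,39,8.5,3,E),(22,42,9,3,E),(22,42,9,3,G),(24,45,9,3,E)])"
```

```text
(10, 23) turn 4.0 shift [3.1, 0, -1.4] [-76.   -9.3]
(12, 27) turn 8.0 shift [6.5, 0, -2.9] [-73.3  -6.9]
(14, 30) turn 11.0 shift [9.6, 0, -4.1] [-70.8  -4.7]
(16, 33) turn 14.0 shift [12.9, 0, -5.5] [-68.1  -2.4]
(18, 36) turn 17.0 shift [16.4, 0, -6.8] [-65.3   0.1]
(20, 39) turn 20.0 shift [20.0, 0, -8.3] [-62.3   2.6]
(22, 42) turn 23.0 shift [23.6, 0, -10.2] [-59.5   5.7]
(22, 42) turn 23.0 shift [24.1, 0, -3.2] [-56.7  -0.8]
(24, 45) turn 26.0 shift [27.1, 0, -12.7] [-57.    9.2]
```

```bash
python3 -c "
from h import *
E=(-80,-3);G=(-75,-8)
rows(np.array([-78.5,-11.7]),19,[(10,23,4.5,3,E),(12,27,6,3,E),(14,30,7.5,3,E),(16,33,9,3,E),(18,36,10.5,3,E),(20,39,12,3,E),(22,42,13,3,E)])"
```

```text
(10, 23) turn 4.0 shift [3.2, 0, -0.7] [-75.7 -10. ]
(12, 27) turn 8.0 shift [6.7, 0, -1.4] [-72.6  -8.2]
(14, 30) turn 11.0 shift [10.0, 0, -2.2] [-69.8  -6.4]
(16, 33) turn 14.0 shift [13.5, 0, -3.0] [-66.7  -4.4]
(18, 36) turn 17.0 shift [17.2, 0, -4.0] [-63.5  -2.3]
(20, 39) turn 20.0 shift [21.2, 0, -5.0] [-60.1  -0.1]
(22, 42) turn 23.0 shift [25.2, 0, -6.6] [-56.8   2.7]
```

>>> move_arm:
  increments:
    - [[0, 4, 0], [3.2, 0, -0.7], 40]
    - [[0, 8, 0], [6.7, 0, -1.4], 40]
    - [[0, 11, 0], [10, 0, -2.2], 40]
    - [[0, 14, 0], [13.5, 0, -3], 40]
    - [[0, 17, 0], [17.2, 0, -4], 40]
    - [[0, 20, 0], [21.2, 0, -5], 40]
    - [[0, 23, 0], [25.2, 0, -6.6], 40]
    - [[0, 23, 0], [25.2, 0, -6.6], 40]

```text
time: 14.2
eef_pos: [0.575, -0.0485, 0.0029]
eef_rot: [-0.23, 0.706, 0.615, 0.265]
force: [-17.1, -42.2, 10.6]
grip_width: 0.467
```

```bash
python3 -c "
from h import *
s=read_state();print(where(s),s['force'])
probe(300,range(90,300,14))"
```

```text
(array([-66.9, -18.8,   2.9]), 'alpha 41.1', 'yaw err -0.3') [-17.09467343 -42.22039825  10.58405692]
90 [ 97 118 136] [ 55. -33.   7.]
104 [ 98 119 137] [ 42. -32.   6.]
118 [ 98 120 138] [ 29. -32.   6.]
132 [102 122 139] [ 16. -31.   7.]
146 [104 121 136] [  5. -31.   6.]
160 [12 14 13] [-11. -30.  14.]
174 [12 11 14] [-23. -29.  16.]
188 [105  48   0] [-34. -29.  21.]
202 [11 13 13] [-44. -28.  23.]
216 [13 13 16] [-54. -28.  28.]
230 [14 15 16] [-62. -27.  31.]
244 [14 14 15] [-70. -27.  33.]
258 [64 64 65] [-76. -27.  31.]
272 [145 144 137] [-75. -29.  -2.]
286 [159 158 150] [-83. -29.  -0.]
```

```bash
python3 -c "
from h import *
E=(-80,-3)
rows(np.array([-56.8,2.7]),42,[(17,42,2.8,5,E),(18.5,42,2.8,3,E),(21,42,3,3,E),(24,42,3.5,3,E),(27,42,4,3,E),(30,42,4.5,3,E),(33,42,5,3,E)])"
```

```text
(17, 42) turn 0.0 shift [-4.0, 0, -6.7] [-64.2   5. ]
(18.5, 42) turn 0.0 shift [-4.2, 0, -7.8] [-65.2   5.6]
(21, 42) turn 0.0 shift [-1.2, 0, -9.4] [-64.    8.8]
(24, 42) turn 0.0 shift [2.5, 0, -10.8] [-62.2  12.4]
(27, 42) turn 0.0 shift [6.3, 0, -12.0] [-60.2  15.9]
(30, 42) turn 0.0 shift [10.2, 0, -13.1] [-58.   19.2]
(33, 42) turn 0.0 shift [14.2, 0, -13.9] [-55.6  22.5]
```

>>> move_arm:
  increments:
    - [[0, 0, 0], [-4, 0, -6.5], 40]
    - [[0, 0, 0], [-4, 0, -8], 40]
    - [[0, 0, 0], [-1, 0, -9.5], 40]
    - [[0, 0, 0], [2.5, 0, -11], 40]
    - [[0, 0, 0], [2.5, 0, -11], 40]

```text
time: 14.75
eef_pos: [0.5753, -0.0421, 0.0138]
eef_rot: [-0.236, 0.701, 0.616, 0.27]
force: [1.0, -0.3, -0.7]
grip_width: 0.462
```

```bash
python3 -c "
from h import *
s=read_state();print(where(s),s['force'])
probe(300,range(132,300,14))"
```

```text
(array([-60.5, -18.3,  13.8]), 'alpha 42.0', 'yaw err 0.1') [ 1.00016309 -0.34887196 -0.67764735]
132 [ 95 117 133] [ 33. -31.   6.]
146 [ 97 118 134] [ 20. -31.   5.]
160 [ 99 119 136] [  9. -30.   5.]
174 [30 30 31] [ -6. -30.  11.]
188 [26 27 27] [-16. -29.  11.]
202 [29 28 30] [-25. -29.  10.]
216 [30 31 32] [-35. -29.  11.]
230 [154  85  14] [-44. -29.  11.]
244 [35 36 36] [-53. -29.  12.]
258 [38 38 39] [-61. -28.  11.]
272 [38 38 39] [-69. -28.  10.]
286 [39 38 40] [-77. -28.  11.]
```

```bash
python3 -c "
from h import *
for g in [(-105,-18,20,42),(-112,-18,0,24),(-112,-18,-10,6),(-104,-18,-15,6)]: print(g,goal(*g))"
```

```text
(-105, -18, 20, 42) (array([-0. ,  0. ,  0.1]), array([-28.6,  -0.3, -34.4]))
(-112, -18, 0, 24) (array([ -0. , -18. ,   0.1]), array([-47.2,  -0.3, -24.3]))
(-112, -18, -10, 6) (array([ -0. , -36. ,   0.1]), array([-53.9,  -0.3, -16.8]))
(-104, -18, -15, 6) (array([ -0. , -36. ,   0.1]), array([-51.3,  -0.3,  -7.8]))
```

>>> move_arm:
  increments:
    - [[0, 0, 0], [-14, 0, -17], 40]
    - [[0, 0, 0], [-28, 0, -34], 40]
    - [[0, -8, 0], [-36, 0, -31], 40]
    - [[0, -16, 0], [-46, 0, -25], 40]
    - [[0, -24, 0], [-50, 0, -21], 40]
    - [[0, -32, 0], [-53, 0, -18], 40]
    - [[0, -36, 0], [-54, 0, -17], 40]
    - [[0, -36, 0], [-54, 0, -17], 40]
    - [[0, -36, 0], [-54, 0, -17], 40]
    - [[0, -36, 0], [-54, 0, -17], 40]

```text
time: 15.8
eef_pos: [0.568, -0.0947, -0.0107]
eef_rot: [-0.035, 0.751, 0.658, 0.04]
force: [-0.6, -0.4, -0.4]
grip_width: 0.469
```

```bash
python3 -c "
from h import *
s=read_state();print(where(s),s['force'])
for g in [(-112,-18,-21.5,6),(-88.3,-18,-21.5,6)]: print(g,goal(*g))
probe(300,range(110,270,10))"
```

```text
(array([-113.6,  -17.9,  -10.7]), 'alpha 6.1', 'yaw err -0.1') [-0.61299264 -0.39419343 -0.42020994]
(-112, -18, -21.5, 6) (array([-0. , -0.1, -0.1]), array([ 0.5,  0.1, 10.9]))
(-88.3, -18, -21.5, 6) (array([-0. , -0.1, -0.1]), array([24. ,  0. , 13.4]))
110 [195 120   0] [-37. -26.  11.]
120 [198 121   0] [-41. -26.  11.]
130 [198 121   0] [-46. -26.  11.]
140 [49 43 41] [-50. -26.  11.]
150 [37 39 39] [-55. -26.  11.]
160 [37 37 39] [-60. -26.  11.]
170 [34 34 36] [-64. -26.  12.]
180 [33 33 35] [-69. -26.  10.]
190 [30 30 32] [-73. -26.  11.]
200 [30 29 30] [-78. -26.  10.]
210 [138 138 131] [-85. -27.  -1.]
220 [189 187 179] [-90. -27.  -1.]
230 [190 189 181] [-96. -27.  -2.]
240 [189 188 179] [-101.  -27.   -1.]
250 [186 185 176] [-106.  -27.   -1.]
260 [191 190 181] [-112.  -27.   -1.]
```

>>> move_arm:
  increments:
    - [[0, 0, 0], [0, 0, 5], 40]
    - [[0, 0, 0], [4, 0, 10.5], 40]
    - [[0, 0, 0], [10, 0, 11.5], 40]
    - [[0, 0, 0], [17, 0, 12.3], 40]
    - [[0, 0, 0], [22, 0, 12.8], 40]
    - [[0, 0, 0], [25, 0, 13], 40]
    - [[0, 0, 0], [27, 0, 13], 40]
    - [[0, 0, 0], [27, 0, 13], 40]

```text
time: 16.65
eef_pos: [0.5712, -0.0695, -0.0205]
eef_rot: [-0.033, 0.751, 0.658, 0.037]
force: [-3.7, -11.7, -0.2]
grip_width: 0.469
```

```bash
python3 -c "
from h import *
s=read_state();print(where(s),s['force'])
E=(-80,-3)
rows(np.array([-85.4,-20.8]),6,[(t,6,2.5,3,E) for t in (2,4,6,8,10,12,14,16,18,20,23,26,29,32)])"
```

```text
(array([-88.2, -17.8, -20.5]), 'alpha 5.6', 'yaw err -0.1') [ -3.67525019 -11.68440219  -0.18326173]
(2, 6) turn 0.0 shift [0.3, 0, -1.9] [-85.3 -18.9]
(4, 6) turn 0.0 shift [0.6, 0, -4.7] [-85.3 -16.1]
(6, 6) turn 0.0 shift [1.1, 0, -7.4] [-85.1 -13.3]
(8, 6) turn 0.0 shift [1.6, 0, -10.2] [-84.9 -10.5]
(10, 6) turn 0.0 shift [2.2, 0, -12.9] [-84.5  -7.8]
(12, 6) turn 0.0 shift [2.9, 0, -15.6] [-84.1  -5. ]
(14, 6) turn 0.0 shift [3.7, 0, -18.3] [-83.6  -2.3]
(16, 6) turn 0.0 shift [4.6, 0, -20.9] [-83.    0.5]
(18, 6) turn 0.0 shift [5.6, 0, -23.5] [-82.3   3.2]
(20, 6) turn 0.0 shift [6.7, 0, -26.1] [-81.4   5.8]
(23, 6) turn 0.0 shift [8.5, 0, -29.9] [-80.1   9.8]
(26, 6) turn 0.0 shift [10.5, 0, -33.6] [-78.5  13.7]
(29, 6) turn 0.0 shift [12.7, 0, -37.1] [-76.7  17.5]
(32, 6) turn 0.0 shift [15.1, 0, -40.6] [-74.7  21.2]
```

>>> move_arm:
  increments:
    - [[0, 0, 0], [0.3, 0, -1.9], 40]
    - [[0, 0, 0], [0.6, 0, -4.7], 40]
    - [[0, 0, 0], [1.1, 0, -7.4], 40]
    - [[0, 0, 0], [1.6, 0, -10.2], 40]
    - [[0, 0, 0], [2.2, 0, -12.9], 40]
    - [[0, 0, 0], [2.9, 0, -15.6], 40]
    - [[0, 0, 0], [2.9, 0, -15.6], 40]

```text
time: 17.35
eef_pos: [0.5717, -0.0677, -0.0038]
eef_rot: [-0.033, 0.751, 0.658, 0.037]
force: [-4.4, -9.4, 1.7]
grip_width: 0.47
```

```bash
cat >> h.py <<'E'
def stat():
    s=read_state();f=S.T@s['force'];print(where(s),'force on tool (stage axes)',f.round(1),s['time'])
    p,R=pose();im,d=camera('wrist');P=[]
    for v in range(60,300,3):
        if im[v,300].max()<75 or (im[v,300,0].astype(int)-im[v,300,2]>60):
            q=wpt(300,v,d[v,300],p,R)
            if q[2]>6: P.append(q)
    P=np.array(P)
    if len(P)>5: print('tile slope %.1f'%-np.degrees(np.arctan(np.polyfit(P[:,0],P[:,2],1)[0])),'ends',P[0],P[-1])
E
python3 -c "
from h import *
stat()"
```

```text
(array([-86.4, -18.2,  -3.8]), 'alpha 5.7', 'yaw err -0.1') force on tool (stage axes) [-9.8  3.1  1.7] 17.35
tile slope 12.5 ends [ -1. -27.  10.] [-74. -26.  27.]
```

```bash
python3 -c "
from h import *
E=(-80,-3)
rows(np.array([-84.1,-5.0]),6,[(t,6-(t-12)*0.25,2.5,3-(t-12)*0.02,E) for t in (14,16,18,20,22,24,26,28,30,32)])"
```

```text
(14, 5.5) turn -0.5 shift [0.5, 0, -2.8] [-83.9  -2.2]
(16, 5.0) turn -1.0 shift [1.2, 0, -5.5] [-83.5   0.6]
(18, 4.5) turn -1.5 shift [1.9, 0, -8.2] [-83.1   3.3]
(20, 4.0) turn -2.0 shift [2.7, 0, -10.8] [-82.5   6. ]
(22, 3.5) turn -2.5 shift [3.6, 0, -13.4] [-81.9   8.7]
(24, 3.0) turn -3.0 shift [4.6, 0, -16.0] [-81.2  11.4]
(26, 2.5) turn -3.5 shift [5.7, 0, -18.5] [-80.4  14. ]
(28, 2.0) turn -4.0 shift [6.9, 0, -21.0] [-79.5  16.6]
(30, 1.5) turn -4.5 shift [8.1, 0, -23.5] [-78.5  19.2]
(32, 1.0) turn -5.0 shift [9.5, 0, -25.9] [-77.4  21.7]
```

>>> move_arm:
  increments:
    - [[0, -0.5, 0], [0.5, 0, -2.8], 40]
    - [[0, -1, 0], [1.2, 0, -5.5], 40]
    - [[0, -1.5, 0], [1.9, 0, -8.2], 40]
    - [[0, -2, 0], [2.7, 0, -10.8], 40]
    - [[0, -2.5, 0], [3.6, 0, -13.4], 40]
    - [[0, -3, 0], [4.6, 0, -16], 40]

```text
time: 18.0
eef_pos: [0.5722, -0.0642, 0.0127]
eef_rot: [-0.016, 0.752, 0.659, 0.018]
force: [-2.5, -7.8, 1.9]
grip_width: 0.47
```

```bash
python3 -c "
from h import *
stat()"
```

```text
(array([-82.8, -18.2,  12.7]), 'alpha 2.8', 'yaw err -0.0') force on tool (stage axes) [-8.   1.5  1.9] 18.0
tile slope 24.4 ends [ -1. -27.  11.] [-68. -26.  42.]
```

```bash
python3 -c "
from h import *
E=(-80,-3)
rows(np.array([-81.2,11.4]),3,[(t,3-(t-24)*0.6,2.5,2.7-(t-24)*0.04,E) for t in (26,28,30,32,34,36,38,40,42,44)])"
```

```text
(26, 1.8) turn -1.2 shift [0.6, 0, -2.7] [-80.8  14.1]
(28, 0.6000000000000001) turn -2.4 shift [1.3, 0, -5.4] [-80.2  16.8]
(30, -0.5999999999999996) turn -3.6 shift [2.0, 0, -8.0] [-79.6  19.5]
(32, -1.7999999999999998) turn -4.8 shift [2.9, 0, -10.6] [-78.9  22.1]
(34, -3.0) turn -6.0 shift [3.8, 0, -13.2] [-78.   24.7]
(36, -4.199999999999999) turn -7.2 shift [4.9, 0, -15.7] [-77.1  27.3]
(38, -5.4) turn -8.4 shift [6.0, 0, -18.1] [-76.2  29.8]
(40, -6.6) turn -9.6 shift [7.2, 0, -20.6] [-75.1  32.3]
(42, -7.799999999999999) turn -10.8 shift [8.5, 0, -23.0] [-73.9  34.8]
(44, -9.0) turn -12.0 shift [9.8, 0, -25.3] [-72.7  37.2]
```

>>> move_arm:
  increments:
    - [[0, -1.2, 0], [0.6, 0, -2.7], 40]
    - [[0, -2.4, 0], [1.3, 0, -5.4], 40]
    - [[0, -3.6, 0], [2, 0, -8], 40]
    - [[0, -4.8, 0], [2.9, 0, -10.6], 40]
    - [[0, -6, 0], [3.8, 0, -13.2], 40]
    - [[0, -7.2, 0], [4.9, 0, -15.7], 40]

```text
time: 18.65
eef_pos: [0.573, -0.0593, 0.0289]
eef_rot: [0.026, 0.751, 0.659, -0.029]
force: [-2.3, -4.7, 1.8]
grip_width: 0.468
```

```bash
python3 -c "
from h import *
stat()
E=(-80,-3)
rows(np.array([-77.1,27.3]),-4.2,[(t,-4.2-(t-36)*0.6,2.5,2.2-(t-36)*0.02,E) for t in range(38,66,2)])"
```

```text
(array([-77.8, -18.3,  28.9]), 'alpha -4.4', 'yaw err -0.0') force on tool (stage axes) [-5.   1.7  1.8] 18.65
tile slope 36.0 ends [  0. -28.  13.] [-61. -27.  56.]
(38, -5.4) turn -1.2 shift [0.8, 0, -2.6] [-76.1  29.8]
(40, -6.6) turn -2.4 shift [1.7, 0, -5.2] [-75.   32.3]
(42, -7.8) turn -3.6 shift [2.7, 0, -7.7] [-73.8  34.8]
(44, -9.0) turn -4.8 shift [3.8, 0, -10.1] [-72.5  37.1]
(46, -10.2) turn -6.0 shift [5.0, 0, -12.6] [-71.2  39.5]
(48, -11.399999999999999) turn -7.2 shift [6.3, 0, -14.9] [-69.8  41.7]
(50, -12.600000000000001) turn -8.4 shift [7.6, 0, -17.3] [-68.3  44. ]
(52, -13.8) turn -9.6 shift [9.0, 0, -19.5] [-66.7  46.1]
(54, -15.0) turn -10.8 shift [10.5, 0, -21.7] [-65.   48.2]
(56, -16.2) turn -12.0 shift [12.1, 0, -23.9] [-63.3  50.2]
(58, -17.4) turn -13.2 shift [13.7, 0, -26.0] [-61.5  52.2]
(60, -18.599999999999998) turn -14.4 shift [15.4, 0, -28.0] [-59.7  54.1]
(62, -19.8) turn -15.6 shift [17.2, 0, -30.0] [-57.8  55.9]
(64, -21.0) turn -16.8 shift [19.0, 0, -31.8] [-55.8  57.7]
```

>>> move_arm:
  increments:
    - [[0, -1.2, 0], [0.8, 0, -2.6], 40]
    - [[0, -2.4, 0], [1.7, 0, -5.2], 40]
    - [[0, -3.6, 0], [2.7, 0, -7.7], 40]
    - [[0, -4.8, 0], [3.8, 0, -10.1], 40]
    - [[0, -6, 0], [5, 0, -12.6], 40]
    - [[0, -7.2, 0], [6.3, 0, -14.9], 40]

```text
time: 19.3
eef_pos: [0.5742, -0.0512, 0.0432]
eef_rot: [0.067, 0.748, 0.656, -0.075]
force: [-1.7, -4.2, 4.4]
grip_width: 0.465
```

```bash
python3 -c "
from h import *
stat()"
```

```text
(array([-69.6, -18.4,  43.2]), 'alpha -11.5', 'yaw err -0.0') force on tool (stage axes) [-4.4  1.2  4.4] 19.3
tile slope 48.4 ends [  1. -28.  11.] [-48. -27.  68.]
```

```bash
python3 -c "
from h import *
E=(-80,-3)
rows(np.array([-69.8,41.7]),-11.4,[(t,-11.4-(t-48)*0.7,2.5,1.9-(t-48)*0.02,E) for t in range(50,82,2)])"
```

```text
(50, -12.8) turn -1.4 shift [0.9, 0, -2.6] [-68.4  44. ]
(52, -14.2) turn -2.8 shift [2.0, 0, -5.0] [-66.9  46.2]
(54, -15.6) turn -4.2 shift [3.1, 0, -7.4] [-65.3  48.4]
(56, -17.0) turn -5.6 shift [4.3, 0, -9.8] [-63.7  50.5]
(58, -18.4) turn -7.0 shift [5.5, 0, -12.2] [-62.   52.5]
(60, -19.799999999999997) turn -8.4 shift [6.9, 0, -14.4] [-60.2  54.5]
(62, -21.2) turn -9.8 shift [8.3, 0, -16.7] [-58.4  56.4]
(64, -22.6) turn -11.2 shift [9.8, 0, -18.8] [-56.5  58.2]
(66, -24.0) turn -12.6 shift [11.4, 0, -20.9] [-54.5  60. ]
(68, -25.4) turn -14.0 shift [13.0, 0, -23.0] [-52.5  61.6]
(70, -26.799999999999997) turn -15.4 shift [14.7, 0, -24.9] [-50.4  63.2]
(72, -28.199999999999996) turn -16.8 shift [16.5, 0, -26.9] [-48.3  64.8]
(74, -29.6) turn -18.2 shift [18.3, 0, -28.7] [-46.1  66.2]
(76, -31.0) turn -19.6 shift [20.2, 0, -30.5] [-43.9  67.6]
(78, -32.4) turn -21.0 shift [22.2, 0, -32.2] [-41.7  68.9]
(80, -33.8) turn -22.4 shift [24.2, 0, -33.8] [-39.4  70.1]
```

>>> move_arm:
  increments:
    - [[0, -1.4, 0], [0.9, 0, -2.6], 40]
    - [[0, -2.8, 0], [2, 0, -5], 40]
    - [[0, -4.2, 0], [3.1, 0, -7.4], 40]
    - [[0, -5.6, 0], [4.3, 0, -9.8], 40]
    - [[0, -7, 0], [5.5, 0, -12.2], 40]
    - [[0, -8.4, 0], [6.9, 0, -14.4], 40]
    - [[0, -9.8, 0], [8.3, 0, -16.7], 40]

```text
time: 20.05
eef_pos: [0.5757, -0.039, 0.0576]
eef_rot: [0.122, 0.739, 0.648, -0.139]
force: [-1.3, -2.9, 4.7]
grip_width: 0.471
```

```bash
python3 -c "
from h import *
stat()"
```

```text
(array([-57.4, -18.4,  57.6]), 'alpha -21.3', 'yaw err -0.0') force on tool (stage axes) [-3.   0.9  4.7] 20.05
tile slope 62.8 ends [  2. -29.  10.] [-33. -27.  76.]
```

```bash
python3 -c "
from h import *
E=(-80,-3)
rows(np.array([-58.4,56.4]),-21.2,[(t,-21.2-(t-62)*0.6,2.5,1.7-(t-62)*0.02,E) for t in (64.5,67,69.5,72,74.5,77,79.5,82,85,88,91,94,97,100)])"
```

```text
(64.5, -22.7) turn -1.5 shift [1.6, 0, -2.9] [-55.8  58.5]
(67, -24.2) turn -3.0 shift [3.3, 0, -5.8] [-53.3  60.6]
(69.5, -25.7) turn -4.5 shift [5.0, 0, -8.6] [-50.6  62.6]
(72, -27.2) turn -6.0 shift [6.9, 0, -11.2] [-47.9  64.4]
(74.5, -28.7) turn -7.5 shift [8.9, 0, -13.8] [-45.1  66.1]
(77, -30.2) turn -9.0 shift [11.0, 0, -16.3] [-42.3  67.6]
(79.5, -31.7) turn -10.5 shift [13.1, 0, -18.7] [-39.4  69.1]
(82, -33.2) turn -12.0 shift [15.4, 0, -20.9] [-36.5  70.4]
(85, -35.0) turn -13.8 shift [18.3, 0, -23.5] [-32.9  71.7]
(88, -36.8) turn -15.6 shift [21.2, 0, -25.9] [-29.2  72.9]
(91, -38.599999999999994) turn -17.4 shift [24.3, 0, -28.2] [-25.5  73.9]
(94, -40.4) turn -19.2 shift [27.5, 0, -30.2] [-21.8  74.7]
(97, -42.2) turn -21.0 shift [30.8, 0, -32.1] [-18.1  75.2]
(100, -44.0) turn -22.8 shift [34.1, 0, -33.8] [-14.4  75.6]
```

>>> move_arm:
  increments:
    - [[0, -1.5, 0], [1.6, 0, -2.9], 40]
    - [[0, -3, 0], [3.3, 0, -5.8], 40]
    - [[0, -4.5, 0], [5, 0, -8.6], 40]
    - [[0, -6, 0], [6.9, 0, -11.2], 40]
    - [[0, -7.5, 0], [8.9, 0, -13.8], 40]
    - [[0, -9, 0], [11, 0, -16.3], 40]

```text
time: 20.7
eef_pos: [0.5779, -0.0226, 0.0684]
eef_rot: [0.173, 0.726, 0.637, -0.196]
force: [-0.1, -1.2, 4.4]
grip_width: 0.467
```

```bash
python3 -c "
from h import *
stat()"
```

```text
(array([-40.9, -18.3,  68.4]), 'alpha -30.3', 'yaw err 0.0') force on tool (stage axes) [-1.2 -0.1  4.4] 20.7
tile slope 77.7 ends [  3. -29.  10.] [-13. -27.  86.]
```

```bash
python3 -c "
from h import *
E=(-80,-3)
rows(np.array([-42.3,67.6]),-30.2,[(t,-30.2-(t-77)*0.5,2.5,1.2,E) for t in (80,83,86,89,92,95,98,101)])"
```

```text
(80, -31.7) turn -1.5 shift [2.1, 0, -3.2] [-38.8  69.3]
(83, -33.2) turn -3.0 shift [4.6, 0, -6.2] [-35.2  70.6]
(86, -34.7) turn -4.5 shift [7.3, 0, -9.1] [-31.4  71.8]
(89, -36.2) turn -6.0 shift [10.1, 0, -11.8] [-27.7  72.7]
(92, -37.7) turn -7.5 shift [13.0, 0, -14.4] [-23.9  73.5]
(95, -39.2) turn -9.0 shift [16.0, 0, -16.7] [-20.  74.]
(98, -40.7) turn -10.5 shift [19.2, 0, -18.9] [-16.2  74.3]
(101, -42.2) turn -12.0 shift [22.4, 0, -20.9] [-12.4  74.4]
```

>>> move_arm:
  increments:
    - [[0, -1.5, 0], [2.1, 0, -3.2], 40]
    - [[0, -3, 0], [4.6, 0, -6.2], 40]
    - [[0, -4.5, 0], [7.3, 0, -9.1], 40]
    - [[0, -6, 0], [10.1, 0, -11.8], 40]
    - [[0, -7.5, 0], [13, 0, -14.4], 40]
    - [[0, -9, 0], [16, 0, -16.7], 40]
    - [[0, -10.5, 0], [19.2, 0, -18.9], 40]
    - [[0, -12, 0], [22.4, 0, -20.9], 40]

```text
time: 21.55
eef_pos: [0.5818, 0.0066, 0.0755]
eef_rot: [0.238, 0.701, 0.615, -0.271]
force: [1.4, 0.5, 7.1]
grip_width: 0.47
```

```bash
python3 -c "
from h import *
stat()
im,d=snap('wrist','w5.png')"
```

```text
(array([-11.4, -18.4,  75.5]), 'alpha -42.3', 'yaw err -0.0') force on tool (stage axes) [ 0.7 -1.3  7.1] 21.55
tile slope -79.5 ends [  4. -30.   9.] [ 18. -27.  84.]
```

View pics/w5.png

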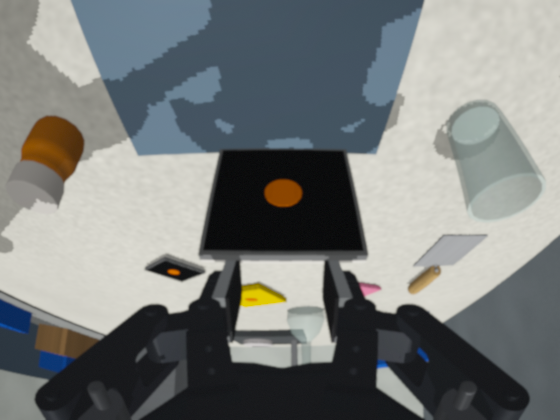

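>>> move_arm:
  increments:
    - [[0, 0, 0], [-7, 0, -8], 40]
    - [[0, 0, 0], [-20, 0, -22], 40]
    - [[0, 0, 0], [-33, 0, -37], 40]
    - [[0, 0, 0], [-40, 0, -44], 40]
    - [[0, 0, 0], [-40, 0, -44], 40]
    - [[0, 0, 0], [-40, 0, -44], 40]

```text
time: 22.25
eef_pos: [0.5815, 0.0061, 0.1346]
eef_rot: [0.237, 0.702, 0.615, -0.27]
force: [-0.2, -0.4, -0.2]
grip_width: 0.469
```

```bash
python3 -c "
from h import *
s=read_state();print(where(s),s['time'])
im,d=snap('top');cv2.imwrite('pics/t2.png',cv2.resize(im[130:270,200:400,::-1],None,fx=3.5,fy=3.5,interpolation=cv2.INTER_CUBIC))
im,d=snap('wrist','w6.png')
for g in [(-60,-18,60,-42),(-75,-18,40,0),(-75,-18,-5,0),(-60,-18,-10,0)]: print(g,goal(*g))"
```

```text
(array([-11.9, -18.2, 134.6]), 'alpha -42.2', 'yaw err -0.0') 22.25
(-60, -18, 60, -42) (array([-0.1,  0.2,  0.1]), array([13.9,  0.3, 86.5]))
(-75, -18, 40, 0) (array([-0.1, 42.2,  0. ]), array([ 16.2,   0.4, 111.4]))
(-75, -18, -5, 0) (array([-0.1, 42.2,  0. ]), array([ 46.4,   0.4, 144.7]))
(-60, -18, -10, 0) (array([-0.1, 42.2,  0. ]), array([ 60.9,   0.4, 138.4]))
```

View pics/t2.png

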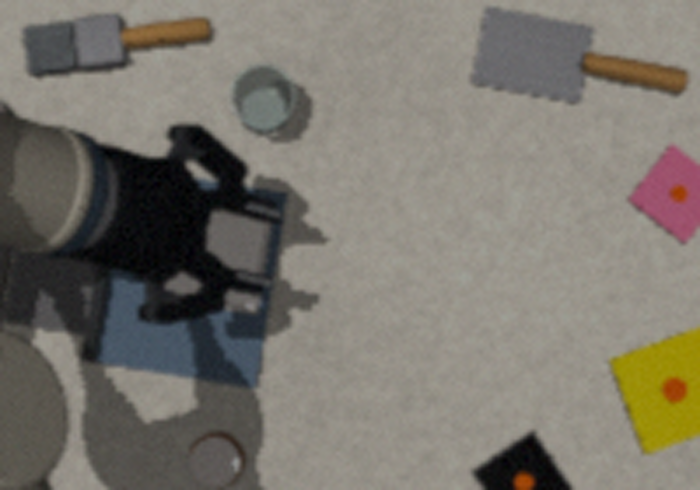

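>>> move_arm:
  increments:
    - [[0, 7, 0], [-10, 0, 10], 40]
    - [[0, 14, 0], [-20, 0, 22], 40]
    - [[0, 21, 0], [-25, 0, 36], 40]
    - [[0, 28, 0], [-15, 0, 55], 40]
    - [[0, 35, 0], [0, 0, 72], 40]
    - [[0, 42.2, 0], [15, 0, 88], 40]
    - [[0, 42.2, 0], [15, 0, 88], 40]
    - [[0, 42.2, 0], [15, 0, 88], 40]

```text
time: 23.15
eef_pos: [0.5743, -0.0424, 0.0582]
eef_rot: [-0.0, 0.753, 0.659, -0.002]
force: [0.0, -0.0, 0.3]
grip_width: 0.472
```

```bash
python3 -c "
from h import *
s=read_state();print(where(s),s['time'])
for g in [(-45,-18,0,0),(-45,-18,-12.5,0),(38,-18,-12.5,0)]: print(g,goal(*g))
im,d=snap('wrist','w7.png')"
```

```text
(array([-60.9, -17.4,  58.2]), 'alpha -0.1', 'yaw err -0.1') 23.15
(-45, -18, 0, 0) (array([-0.1,  0.1, -0.1]), array([16.1,  0.7, 58.1]))
(-45, -18, -12.5, 0) (array([-0.1,  0.1, -0.1]), array([16.1,  0.7, 70.6]))
(38, -18, -12.5, 0) (array([-0.1,  0.1, -0.1]), array([99.1,  0.5, 70.5]))
```

View pics/w7.png

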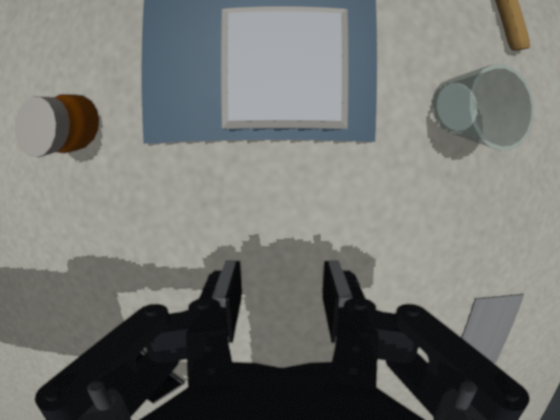

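The tile lies white face up on the stage, square to it, with its near side about 8 mm in (row 130, stage edge at row 142). Next I push it to the rail.

>>> move_arm:
  increments:
    - [[0, 0, 0], [6, 0, 30], 40]
    - [[0, 0, 0], [14, 0, 55], 40]
    - [[0, 0, 0], [18, 0, 70], 40]
    - [[0, 0, 0], [22, 0, 71], 40]
    - [[0, 0, 0], [32, 0, 71], 40]
    - [[0, 0, 0], [44, 0, 71], 40]
    - [[0, 0, 0], [56, 0, 71], 40]
    - [[0, 0, 0], [66, 0, 71], 40]
    - [[0, 0, 0], [76, 0, 71], 40]
    - [[0, 0, 0], [86, 0, 71], 40]
    - [[0, 0, 0], [94, 0, 71], 40]
    - [[0, 0, 0], [96, 0, 71], 40]

```text
time: 24.4
eef_pos: [0.5889, 0.0541, -0.0103]
eef_rot: [0.001, 0.752, 0.659, 0.001]
force: [-0.7, -4.0, 6.2]
grip_width: 0.47
```

```bash
python3 -c "
from h import *
s=read_state();print(where(s),(S.T@s['force']).round(1),s['time'])"
```

```text
(array([ 36.6, -19.2, -10.3]), 'alpha -0.0', 'yaw err 0.0') [-4.   0.2  6.2] 24.4
```

```bash
python3 -c "
from h import *
p,R=pose();im,d=snap('wrist','w8.png')
for v in range(80,290,8): print(v,im[v,300],wpt(300,v,d[v,300],p,R))"
```

```text
80 [60 72 83] [129. -27.   6.]
88 [182 180 175] [125. -27.  16.]
96 [186 187 186] [121. -26.  18.]
104 [191 194 197] [118. -26.  19.]
112 [191 195 198] [115. -26.  18.]
120 [191 195 198] [111. -26.  19.]
128 [191 195 197] [108. -26.  19.]
136 [191 195 197] [105. -27.  18.]
144 [191 195 196] [101. -27.  19.]
152 [191 195 195] [ 98. -27.  18.]
160 [191 195 195] [ 95. -27.  19.]
168 [191 195 195] [ 91. -27.  19.]
176 [192 196 195] [ 88. -27.  18.]
184 [192 196 194] [ 84. -27.  18.]
192 [191 196 194] [ 81. -27.  18.]
200 [192 196 194] [ 77. -27.  17.]
208 [191 195 194] [ 74. -27.  18.]
216 [192 196 193] [ 70. -27.  18.]
224 [192 195 193] [ 67. -27.  19.]
232 [192 195 192] [ 63. -27.  19.]
240 [192 195 192] [ 59. -27.  19.]
248 [191 195 191] [ 55. -27.  18.]
256 [176 178 174] [ 51. -27.  19.]
264 [64 78 91] [ 42. -28.   8.]
272 [58 71 83] [ 37. -28.   7.]
280 [56 70 82] [ 32. -28.   7.]
288 [56 70 81] [ 28. -28.   7.]
```

View pics/w8.png

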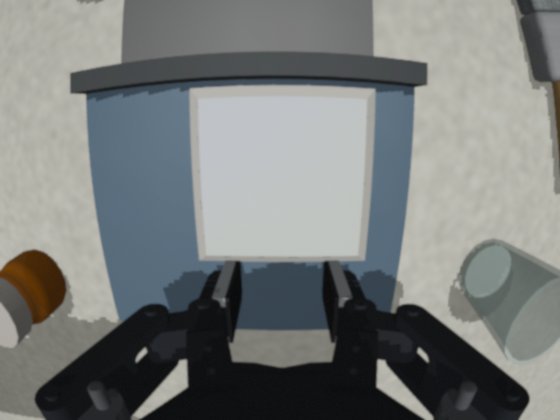

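>>> move_arm:
  increments:
    - [[0, 0, 0], [2, 0, 0], 40]
    - [[0, 0, 0], [4, 0, 0], 40]
    - [[0, 0, 0], [5, 0, 0], 40]
    - [[0, 0, 0], [5.5, 0, 0], 40]
    - [[0, 0, 0], [5.5, 0, 0], 40]

```text
time: 24.95
eef_pos: [0.5893, 0.0576, -0.0103]
eef_rot: [0.002, 0.752, 0.659, -0.0]
force: [-2.4, -7.5, 7.0]
grip_width: 0.462
```

```bash
python3 -c "
from h import *
s=read_state();print(where(s),(S.T@s['force']).round(1),s['time'])"
```

```text
(array([ 40.2, -19.2, -10.3]), 'alpha -0.2', 'yaw err -0.0') [-7.8  1.4  7. ] 24.95
```

>>> move_arm:
  increments:
    - [[0, 0, 0], [1, 0, 0], 40]
    - [[0, 0, 0], [2, 0, 0], 40]
    - [[0, 0, 0], [2, 0, 0], 40]

```text
time: 25.25
eef_pos: [0.5893, 0.0577, -0.0102]
eef_rot: [0.003, 0.752, 0.659, -0.002]
force: [-3.1, -12.9, 9.1]
grip_width: 0.468
```

```bash
python3 -c "
from h import *
s=read_state();print(where(s),(S.T@s['force']).round(1),s['time'])"
```

```text
(array([ 40.3, -19.2, -10.2]), 'alpha -0.3', 'yaw err -0.1') [-13.2   1.4   9.1] 25.25
```

Motion has stopped while the force rises to 13 N, so the tile is against the rail. I retreat straight back, then up, and check.

>>> move_arm:
  increments:
    - [[0, 0, 0], [-4, 0, 0], 40]
    - [[0, 0, 0], [-10, 0, 0], 40]
    - [[0, 0, 0], [-20, 0, -3], 40]
    - [[0, 0, 0], [-40, 0, -20], 40]
    - [[0, 0, 0], [-70, 0, -50], 40]
    - [[0, 0, 0], [-100, 0, -80], 40]
    - [[0, 0, 0], [-140, 0, -100], 40]
    - [[0, 0, 0], [-180, 0, -120], 40]
    - [[0, 0, 0], [-220, 0, -120], 40]
    - [[0, 0, 0], [-220, 0, -120], 40]

```text
time: 26.25
eef_pos: [0.5592, -0.1618, 0.1089]
eef_rot: [0.001, 0.754, 0.657, -0.0]
force: [-0.0, 0.6, -0.1]
grip_width: 0.465
```

```bash
python3 - <<'E'
from h import *
im,d=snap('top','top3.png')
S_=4;b=cv2.resize(im[:,:,::-1],None,fx=S_,fy=S_,interpolation=cv2.INTER_CUBIC)
m=(b.min(2)>140).astype(np.uint8);m[:,:215*S_]=0;m[:,290*S_:]=0;m[:165*S_]=0;m[245*S_:]=0
c=max(cv2.findContours(m,0,1)[0],key=cv2.contourArea);r=cv2.minAreaRect(c)
w=np.array([S.T@(world('top',0,*((q+.5)/S_-.5),.018)-O)*1000 for q in cv2.boxPoints(r)]);print(w.round(1),w.mean(0).round(1))
cv2.imwrite('pics/t3c.png',cv2.resize(im[120:290,190:320,::-1],None,fx=3.5,fy=3.5,interpolation=cv2.INTER_CUBIC))
for t in ['jar','beaker']:
    q=finder.look_for(t,'top')[:1]
    for k in q: print(t,np.round(k['bbox']))
print(read_state()['time'])
E
```

```text
[[124.6  15.7  18. ]
 [124.5 -53.5  18. ]
 [ 55.5 -52.7  18. ]
 [ 56.   16.5  18. ]] [ 90.1 -18.5  18. ]
jar [260. 263.  15.  12.]
beaker [277. 160.  19.  19.]
26.4
```

View pics/t3c.png

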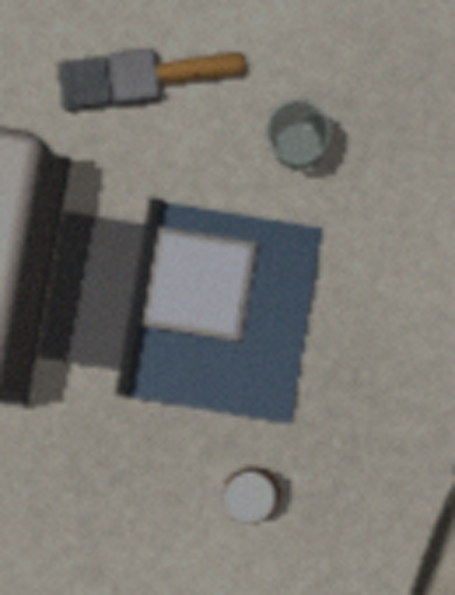

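The tile is flush with the rail. Its centre measures x = 90.1 mm (target 90) and y = -18.5 mm, and it is square within 1°.

```bash
python3 -c "
from plant import order
print(order.job_done())"
```

```text
the job is handed in; nothing more can be done
None
```

The tile is on the stage, white face up and flush against the rail, and I handed the job in at about 26.4 s of the 51 s allowed. No verdict was reported.

**What I did:** I pushed the tile flat against the stage edge with two open fingertips (about 9 N on the edge). I then tipped it up by pressing in while moving the fingers on an arc about the edge. At about 100° I let go and it fell onto the stage, then I pushed it along to the rail. It stopped moving there as the push rose to 13 N.

**Last checks (top camera):**

| Check | Measured |
|---|---|
| Tile centre along the stage | x = 90.1 mm (ideal 90) |
| Tile centre across the stage | y = -18.5 mm (limit ±45) |
| Squareness | within about 1° of the rail |
| Jar and beaker | within a pixel or two of where they started |

The flask, reagent bottle, spatula, brush and sieve were not measured again at the end. The arm did not work near any of them.

**What went wrong or disagreed:**
- **First tipping try:** it jammed at about 18° with some 46 N of sideways force. When I relaxed the push, the tile dropped back flat at the stage edge. The second try, with the fingers kept nearly upright, worked.
- **Fingertip position:** the real fingertips sat about 23.5 mm behind the stated tool point, where the description led me to expect at most 13 mm. I used the value I found by touching the bench.
- **Last push:** the fingertips rode about 2.5 mm higher than commanded, with 6 to 9 N upward on the tool. The cause is unexplained, but the tile stayed flat.

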